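# Load the rotary specimen tray with every face at focal height

## Task

Load the microscope's rotary specimen tray: the steel standard in the index seat beside the red tab, the black mount in the next seat clockwise seen from above, and the green mount in the next seat anticlockwise from the index, so that the standard sits between them and the seat opposite stays empty. Raise each mount on the one spacer disc that brings its top level with the top of the tray's hub, everything lying flat inside its seat's rim and centred on its spacer. Leave the spare spacer and the two vials standing where they are.

Things in the scene. Friction and masses are not known exactly. Their poses are not given: they have to be found in the camera images.
- tray: Fixed grey round tray, 172 mm across, top 14 mm over the worktop. Origin: its centre at worktop level, z up. Four seats centred 56 mm out on its +x, -y, -x, +y axes (clockwise seen from above); floor = tray top, in a black rim 50 mm inside, 3 mm high (keep fingertips above it). Red tab marks the +x (index) seat. Central steel hub, 24 mm wide, its top 34 mm above the seat floors: focal height.
- standard: Steel reference standard: plain silver cylinder 30 mm in diameter, 34 mm high, a groove round its upper part and a dark ring on its polished top; as tall as the focal height, so it needs no spacer. Origin at the centre of its underside, z up. Loose, about 0.18 kg.
- mount_black: Black moulded specimen mount, a disc 30 mm in diameter and 16 mm high with a small pale patch on its top. Origin at the centre of its underside, z up. Loose, about 0.03 kg.
- mount_green: Dark green moulded specimen mount, a cylinder 25 mm in diameter and 20 mm high with a small pale patch on its top. Origin at the centre of its underside, z up. Loose, about 0.03 kg.
- spacer_blue: Blue anodised aluminium spacer disc, flat, 34 mm in diameter and 18 mm thick, with a small dark dimple in the middle of its top; origin at the centre of its underside, z up. Loose.
- spacer_gold: Gold-yellow anodised aluminium spacer disc, flat, 34 mm in diameter and 14 mm thick, with a small dark dimple in the middle of its top; origin at the centre of its underside, z up. Loose.
- spacer_violet: Violet anodised aluminium spacer disc, flat, 34 mm in diameter and 10 mm thick, with a small dark dimple in the middle of its top; origin at the centre of its underside, z up. Loose.
- vial_white: Bystander: grey-green sample vial with a white ribbed cap, 22 mm in diameter, 52 mm high, upright; origin at the centre of its underside. Loose.
- vial_dark: Bystander: brown sample vial with a black cap, 22 mm in diameter, 52 mm high, upright; origin at the centre of its underside. Loose.

How it is judged:
By the outcome, as a careful person would: the job done as asked, in the order asked, and still so for the second after the job is handed in, with the robot touching nothing.
It also fails if it takes over 115 s, if anything falls off the work surface, if the arm or the gripper's body presses on something with over 40 N, if the wrist force passes 120 N, or if a joint passes its speed limit or range.

## Robot

A 6-joint arm with a two-finger parallel gripper is mounted at the origin on a cart in front of the work surface, level with it; the furniture and walls round the work are solid. World frame = base frame: x ahead of the robot, y to its left, z up, the work surface at z = 0. Lengths are in m, angles in rad, forces in N, time in s.
With the tool pointing down it reaches from about 0.4 to 0.825 m from the base axis. Payload 7 kg.
Tool frame: the origin (TCP) lies on the centre line of the jaws, within the pads' length; the fingertips stand 22 mm ahead of it and the grasp point (between the pads) lies 3 mm ahead of it (arm.tcp_to_tips is the distance from the TCP to the fingertips, in m); z points along the fingers, y is the line along which they close (so a half turn about z gives the same grasp; the last joint's range is limited). The gripper opens to 88 mm and grips with 3 to 60 N. Pads are 19 mm wide; open, the fingers measure 130 mm over their backs; the gripper's body (78 mm by 193 mm) begins 47 mm behind the grasp point.
Start: joints at [-1.062, 0.359, 0.012, 0, -1.224, -0.288], TCP at [0.148, -0.659, 0.249] pointing down, gripper open.
Joint ranges: [-3.07, 3.07], [-1.43, 2.12], [-1.02, 1.25], [-3.03, 1.67], [-3.05, -0], [-3.03, 3.03]. Speed limits (rad/s): [2.39, 2.39, 3.01, 3.14, 3.14, 3.14].

## Interface

Orientations are given as [roll, pitch, yaw] about the fixed x, y, z axes, in that order (R = Rz(yaw) Ry(pitch) Rx(roll)).
In Python, from station import arm gives the robot as it stands.
- The arm moves only by the tool jog_arm, never from a script. Its argument "targets" is a list of rows, each an object of numbers: "dx", "dy", "dz": the shift along the tool's x, y, z in mm; "rx", "ry", "rz": the turn, a rotation vector about the tool's x, y, z in rad; "gripper": the closure, from 0 (fully open) to 1 (shut). In form: [{"dx": .., "dy": .., "dz": .., "rx": .., "ry": .., "rz": .., "gripper": ..}, ...]. A call has exactly 8 rows; each row is the pose to reach, as a shift and turn from the pose commanded when the call began, along the tool's axes at that moment; what a row does not reach only later rows make up. A row lasts 1/12 s, in which the tool goes at most 41.7 mm and 7.16 degrees, less where a joint would pass 70% of its speed; a pose out of reach is approached as far as the arm can. A call with a gripper value outside its range is refused whole. The fingers move at their own pace and stop on an object; "force" is the grip in N (left out, the last holds). Time passes only in rows, so rows that repeat a pose let the fingers close, or fill a call up. It gives the time, the measured TCP pose, the force, the opening and the grip force at its end, in the units of the state.
- arm.get_state(): the state, without advancing time (a new reading comes with each control period).
- arm.grab_frame(name): name is "scene" or "top" or "wrist"; returns a dict with "frame" (400x640x3 uint8, red, green, blue), "z_map" (400x640 float32, m along the optical axis (not along the pixel's ray), 0 where there is no reading), "fx", "fy", "cx", "cy" (pixels), "view" (4x4, takes a point from world to camera coordinates). Camera axes: x right, y down, z forward; pixel columns grow to the right and rows downward; lengths in m; the calibration is good to about 2 mm. A picture is of the moment at which its call begins.
- arm.job_done(): hands the job in; it is judged then, once.
The state is a dict: "t": time; "q": joint angles; "qd": joint speeds; "joint_efforts": joint torques, N m; "eef_pos": TCP position; "ee_rot": TCP orientation; "force": force on the tool from outside, world axes, zero at the start; "moment": the same for the moment, N m; "width": finger opening in m; "gripper_force": force on a finger pad.
Only numpy, scipy, OpenCV 4.12 (cv2) and the standard library are available. Lean on these libraries where they do the work, as an engineer would, in place of code of your own. Each camera call takes 0.05 s, during which the arm holds its last target. There are 200 camera calls.

## Working session

There is one attempt and no reset: what is moved stays moved. The work goes in short steps, Python scripts to look and compute and a tool call to move; the robot and the scene stay as the last step left them, time stands still between calls to the robot, and variables do not carry over. Pictures are saved under pics/ and viewed, at most 14 in all, crops included, and the job is handed in when it is done.

Besides the shell and the picture viewer there is one more tool, called after "Call:" as name(argument=value, ...) on one line, values as JSON. jog_arm: Moves the arm, as the interface text tells. Its arguments: {"type":"object","properties":{"targets":{"type":"array","items":{"type":"object","properties":{"dx":{"type":"number"},"dy":{"type":"number"},"dz":{"type":"number"},"rx":{"type":"number"},"ry":{"type":"number"},"rz":{"type":"number"},"gripper":{"type":"number"}}}},"force":{"type":"number"}},"required":["targets"]}

```bash
ls; mkdir -p pics; python3 - <<'E'
from station import arm
import cv2,pickle
for n in("top","scene"):
    f=arm.grab_frame(n); pickle.dump(f,open(f"{n}.pkl","wb")); cv2.imwrite(f"pics/{n}0.png",f["frame"][:,:,::-1])
print(arm.get_state(), f["view"])
E
```

```text
pics
{'t': 0.1, 'q': array([-1.06193621e+00,  3.59333896e-01,  1.11341320e-02, -3.07653163e-04,
       -1.22410472e+00, -2.88103078e-01]), 'qd': array([-0.00181951, -0.0021408 ,  0.00294527,  0.00072917,  0.00118194,
       -0.00036648]), 'joint_efforts': array([-1.41300388e-03, -5.84161699e+01,  2.93752366e+01,  7.01535612e+00,
        1.02487591e-02, -6.43616454e-05]), 'eef_pos': array([ 0.147688  , -0.6582199 ,  0.24769735]), 'ee_rot': array([ 3.14006447e+00, -1.51252767e-04, -2.92094025e+00]), 'force': array([-0.47907973,  0.1365091 , -0.55013486]), 'moment': array([-0.00574198,  0.00372861,  0.00097629]), 'gripper_force': 0.0, 'width': 0.08750371009772714} [[ 0.75216018 -0.65862196  0.02172964 -0.45858015]
 [-0.39129528 -0.47291367 -0.78945593  0.23504188]
 [ 0.53022925  0.58529461 -0.6134225   0.6251338 ]
 [ 0.          0.          0.          1.        ]]
```

View pics/top0.png

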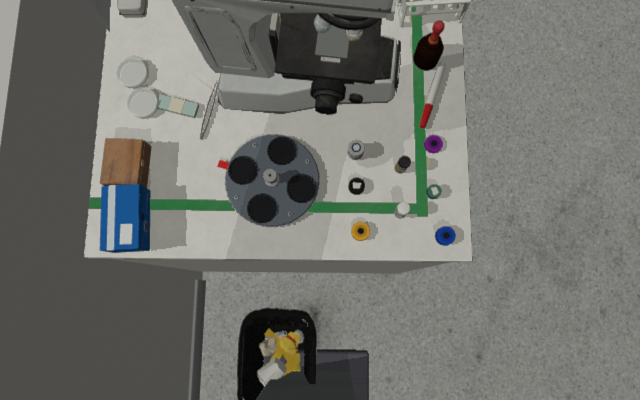

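View pics/scene0.png

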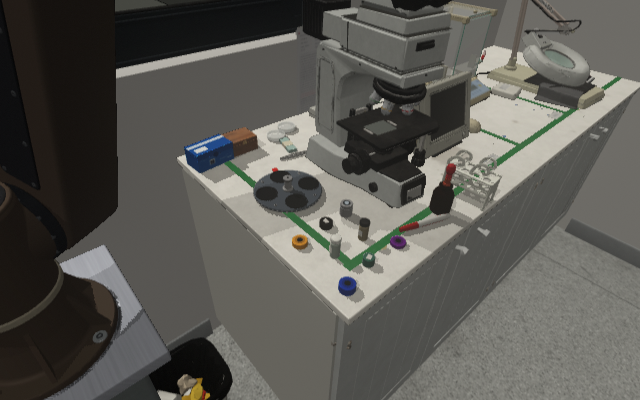

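The top view shows the tray at (271,180) with its red tab at (222,164), so the index seat is (242,169), clockwise is (282,150) and anticlockwise (262,208). The standard is at (356,149), black at (357,186), green at (433,191), blue at (445,236), gold at (361,231) and violet at (433,144). The vials are at (403,163) and (403,209). The black mount needs blue (16+18) and the green needs gold (20+14).

```bash
cat > h.py <<'E'
import numpy as np,cv2
def cloud(f):
    z=f["z_map"].astype(float);v,u=np.mgrid[:z.shape[0],:z.shape[1]]
    c=np.stack([(u-f["cx"])*z/f["fx"],(v-f["cy"])*z/f["fy"],z],-1)
    V=np.linalg.inv(f["view"]);return c@V[:3,:3].T+V[:3,3]
def circ(pts,r,p0):
    # fit known-radius disc: centre of min enclosing circle, robust
    (x,y),R=cv2.minEnclosingCircle(pts.astype(np.float32));return x,y,R
E
python3 - <<'E'
import pickle
from h import *
f=pickle.load(open("top.pkl","rb"));P=cloud(f)
print(f["fx"],f["view"].round(3).tolist())
for n,(u,v),h,r in [("std",(356,149),.034,.03),("black",(357,186),.016,.03),("green",(433,191),.02,.03),("blue",(445,236),.018,.03),("gold",(361,231),.014,.03),("violet",(433,144),.01,.03),("vd",(403,163),.052,.025),("vw",(403,209),.052,.025),("hub",(271,178),.048,.02),("tray",(271,180),.014,.1)]:
    p=P[v,u];d=np.hypot(*(P[...,:2]-p[:2]).transpose(2,0,1))
    m=(d<r)&(abs(P[...,2]-h)<.003)
    q=P[m];(x,y),R=cv2.minEnclosingCircle((q[:,:2]*1000).astype(np.float32))
    print(n,p.round(3),m.sum(),q.mean(0).round(4),round(x,1),round(y,1),round(R,1))
im=f["frame"].astype(int)
m=(im[...,0]>150)&(im[...,1]<70)&(im[...,2]<70)
m[:140]=0;m[190:]=0;m[:,300:]=0
print("tab",P[m].mean(0),m.sum())
E
```

```text
496.32900213520986 [[0.012, -1.0, -0.01, -0.054], [-0.983, -0.01, -0.184, 0.521], [0.184, 0.012, -0.983, 0.809], [0.0, 0.0, 0.0, 1.0]]
std [ 0.61  -0.1    0.032] 188 [ 0.6129 -0.0993  0.033 ] 613.0 -99.3 14.8
black [ 0.546 -0.103  0.014] 193 [ 0.5481 -0.1013  0.0152] 547.8 -101.0 15.2
green [ 0.537 -0.238  0.019] 139 [ 0.5384 -0.2398  0.0191] 538.2 -239.9 12.7
blue [ 0.457 -0.258  0.016] 248 [ 0.459  -0.2584  0.017 ] 459.2 -258.4 16.7
gold [ 0.465 -0.11   0.012] 243 [ 0.4657 -0.1079  0.0132] 466.2 -108.4 16.7
violet [ 0.627 -0.242  0.01 ] 219 [ 0.6292 -0.2431  0.0091] 629.4 -242.9 16.8
vd [ 0.58  -0.181  0.052] 97 [ 0.5839 -0.1828  0.0508] 584.0 -183.1 10.9
vw [ 0.499 -0.18   0.05 ] 93 [ 0.5013 -0.1796  0.0509] 501.5 -179.3 10.7
hub [0.552 0.049 0.046] 137 [0.5573 0.0519 0.0473] 557.3 52.0 12.2
tray [0.548 0.049 0.049] 5984 [0.5563 0.0519 0.0135] 558.1 55.6 90.0
tab [0.58456485 0.14230685 0.01146007] 57
```

```bash
python3 - <<'E'
import pickle
from h import *
from scipy.optimize import least_squares
f=pickle.load(open("top.pkl","rb"));P=cloud(f);im=f["frame"].astype(int)
near=np.hypot(P[...,0]-.557,P[...,1]-.052)<.084
m=near&(im.max(-1)<32)&(P[...,2]<.025)
n,l,s,c=cv2.connectedComponentsWithStats(m.astype(np.uint8))
for i in range(1,n):
    if s[i,4]>200:
        q=P[l==i];(x,y),R=cv2.minEnclosingCircle((q[:,:2]*1000).astype(np.float32))
        print(c[i].round(),s[i,4],round(x,1),round(y,1),round(R,1),q.mean(0).round(4),"ang",np.degrees(np.arctan2(y-52,x-557.3)).round(1),np.hypot(y-52,x-557.3).round(1))
# tray outline
t=np.hypot(P[...,0]-.557,P[...,1]-.052)<.088
q=P[t&(abs(P[...,2]-.0135)<.0035)];h=cv2.convexHull((q[:,:2]*1000).astype(np.float32))
print("tray",cv2.minEnclosingCircle(h))
# obstacle heights: max z per 4cm cell
for X in np.arange(.40,.84,.04):
    row=[]
    for Y in np.arange(-.34,.36,.04):
        k=(abs(P[...,0]-X)<.02)&(abs(P[...,1]-Y)<.02)&(f["z_map"]>0);row.append(int(1000*P[k][:,2].max()) if k.any() else -1)
    print(round(X,2),row)
E
```

```text
[281. 151.] 583 610.7 35.4 26.3 [0.6108 0.0358 0.0136] ang -17.3 55.9
[243. 170.] 573 573.5 104.6 25.9 [0.5733 0.1054 0.0134] ang 72.9 55.1
[301. 188.] 600 541.4 -1.6 26.4 [ 0.5411 -0.0012  0.0134] ang -106.5 56.0
[262. 208.] 600 503.8 67.7 25.8 [0.5035 0.0678 0.0133] ang 163.6 55.7
tray ((557.8703002929688, 52.471805572509766), 87.08612060546875)
0.4 [-841, 1, 2, 2, 2, 2, 3, 2, 3, 2, 2, 3, 4, 3, 2, 2, 4, 2]
0.44 [-840, 3, 19, 3, 4, 14, 18, 3, 3, 4, 3, 3, 3, 4, 3, 57, 58, 57]
0.48 [-1, 3, 20, 4, 53, 17, 18, 3, 15, 17, 18, 17, 3, 3, 4, 58, 58, 58]
0.52 [-1, 2, 21, 22, 54, 4, 17, 3, 19, 18, 18, 18, 16, 5, 4, 58, 58, 58]
0.56 [-1, 3, 20, 22, 53, 3, 21, 3, 18, 20, 51, 20, 19, 3, 3, 3, 48, 49]
0.6 [-1, 4, 11, 11, 53, 4, 36, 3, 16, 19, 19, 20, 18, 3, 4, 41, 49, 48]
0.64 [-1, 3, 12, 14, 2, 3, 35, 4, 13, 18, 18, 17, 3, 9, 4, 3, 46, 47]
0.68 [-1, 2, 11, 18, 4, 164, 165, 165, 165, 165, 71, 69, 58, 13, 14, 16, 18, 16]
0.72 [-1, 4, 18, 17, 72, 349, 348, 342, 335, 323, 313, 306, 305, 10, 15, 17, 19, 18]
0.76 [-1, 3, 54, 57, 74, 166, 166, 167, 250, 176, 220, -1, 285, 277, 3, 3, 19, 18]
0.8 [-1, 3, 127, 131, 74, 165, -1, -1, 166, 170, 171, -1, -1, 3, 3, 3, 17, 15]
```

```bash
python3 - <<'E'
import pickle
from h import *
for n in("top","scene"):
    f=pickle.load(open(n+".pkl","rb"));P=cloud(f)
    for Y in np.arange(-.2,.24,.03):
        o=[]
        for z in(.06,.1,.14):
            k=(abs(P[...,1]-Y)<.015)&(P[...,2]>z)&(P[...,2]<z+.2)&(P[...,0]>.5)&(P[...,0]<.9)&(f["z_map"]>0)
            o.append(P[k][:,0].min().round(3) if k.any() else None)
        print(n,round(Y,2),o)
E
```

```text
top -0.2 [np.float64(0.865), None, None]
top -0.17 [np.float64(0.719), None, None]
top -0.14 [np.float64(0.709), np.float64(0.708), np.float64(0.705)]
top -0.11 [np.float64(0.681), np.float64(0.681), np.float64(0.681)]
top -0.08 [np.float64(0.681), np.float64(0.684), np.float64(0.684)]
top -0.05 [np.float64(0.66), np.float64(0.661), np.float64(0.687)]
top -0.02 [np.float64(0.663), np.float64(0.664), np.float64(0.691)]
top 0.01 [np.float64(0.694), np.float64(0.694), np.float64(0.694)]
top 0.04 [np.float64(0.695), np.float64(0.697), np.float64(0.697)]
top 0.07 [np.float64(0.695), np.float64(0.722), np.float64(0.722)]
top 0.1 [np.float64(0.699), np.float64(0.724), np.float64(0.724)]
top 0.13 [np.float64(0.7), np.float64(0.727), np.float64(0.727)]
top 0.16 [np.float64(0.707), np.float64(0.73), np.float64(0.73)]
top 0.19 [None, None, None]
top 0.22 [None, None, None]
scene -0.2 [np.float64(0.867), np.float64(0.874), None]
scene -0.17 [np.float64(0.721), None, None]
scene -0.14 [np.float64(0.684), np.float64(0.684), np.float64(0.684)]
scene -0.11 [np.float64(0.683), np.float64(0.683), np.float64(0.683)]
scene -0.08 [np.float64(0.667), np.float64(0.684), np.float64(0.686)]
scene -0.05 [np.float64(0.661), np.float64(0.661), np.float64(0.689)]
scene -0.02 [np.float64(0.666), np.float64(0.689), np.float64(0.694)]
scene 0.01 [np.float64(0.695), np.float64(0.695), np.float64(0.695)]
scene 0.04 [np.float64(0.696), np.float64(0.7), np.float64(0.7)]
scene 0.07 [np.float64(0.699), np.float64(0.724), np.float64(0.724)]
scene 0.1 [np.float64(0.7), np.float64(0.727), np.float64(0.727)]
scene 0.13 [np.float64(0.703), np.float64(0.73), np.float64(0.73)]
scene 0.16 [np.float64(0.735), np.float64(0.735), np.float64(0.735)]
scene 0.19 [None, None, np.float64(0.76)]
scene 0.22 [None, None, np.float64(0.761)]
```

Call:
jog_arm(targets=[{"dx": -40,"dy": 30,"dz": 0,"rz": 0.03},{"dx": -80,"dy": 62,"dz": 5,"rz": 0.06},{"dx": -120,"dy": 93,"dz": 10,"rz": 0.1},{"dx": -160,"dy": 124,"dz": 20,"rz": 0.14},{"dx": -200,"dy": 155,"dz": 30,"rz": 0.18},{"dx": -240,"dy": 186,"dz": 40,"rz": 0.22},{"dx": -270,"dy": 210,"dz": 50,"rz": 0.22},{"dx": -290,"dy": 224,"dz": 50,"rz": 0.22}])

```text
invalid input at $.targets[0]: expected keys dx, dy, dz, rx, ry, rz, gripper
```

Call:
jog_arm(targets=[{"dx": -30,"dy": 23,"dz": 0,"rx": 0,"ry": 0,"rz": 0,"gripper": 0.4},{"dx": -62,"dy": 48,"dz": 0,"rx": 0,"ry": 0,"rz": 0,"gripper": 0.4},{"dx": -94,"dy": 73,"dz": 5,"rx": 0,"ry": 0,"rz": 0,"gripper": 0.4},{"dx": -126,"dy": 98,"dz": 10,"rx": 0,"ry": 0,"rz": 0,"gripper": 0.4},{"dx": -158,"dy": 122,"dz": 15,"rx": 0,"ry": 0,"rz": 0,"gripper": 0.4},{"dx": -190,"dy": 147,"dz": 20,"rx": 0,"ry": 0,"rz": 0,"gripper": 0.4},{"dx": -222,"dy": 172,"dz": 25,"rx": 0,"ry": 0,"rz": 0,"gripper": 0.4},{"dx": -254,"dy": 196,"dz": 30,"rx": 0,"ry": 0,"rz": 0,"gripper": 0.4}])

```text
t: 0.77
eef_pos: [0.3533, -0.4098, 0.2182]
ee_rot: [3.141, -0.0, -2.921]
force: [0.4, -0.8, 0.4]
width: 0.0531
gripper_force: 0.0
```

Call:
jog_arm(targets=[{"dx": -32,"dy": 25,"dz": 5,"rx": 0,"ry": 0,"rz": 0,"gripper": 0.4},{"dx": -64,"dy": 50,"dz": 15,"rx": 0,"ry": 0,"rz": 0,"gripper": 0.4},{"dx": -96,"dy": 75,"dz": 25,"rx": 0,"ry": 0,"rz": 0,"gripper": 0.4},{"dx": -128,"dy": 100,"dz": 35,"rx": 0,"ry": 0,"rz": 0,"gripper": 0.4},{"dx": -160,"dy": 125,"dz": 45,"rx": 0,"ry": 0,"rz": 0,"gripper": 0.4},{"dx": -192,"dy": 150,"dz": 50,"rx": 0,"ry": 0,"rz": 0,"gripper": 0.4},{"dx": -220,"dy": 172,"dz": 50,"rx": 0,"ry": 0,"rz": 0,"gripper": 0.4},{"dx": -240,"dy": 190,"dz": 50,"rx": 0,"ry": 0,"rz": 0,"gripper": 0.4}])

```text
t: 1.43
eef_pos: [0.5466, -0.1714, 0.1678]
ee_rot: [3.141, -0.001, -2.919]
force: [-0.1, -0.1, 1.1]
width: 0.0529
gripper_force: 0.0
```

```bash
python3 - <<'E'
from station import arm
from h import *
f=arm.grab_frame("wrist");cv2.imwrite("pics/w1.png",f["frame"][:,:,::-1])
P=cloud(f);s=arm.get_state();print(s["eef_pos"],s["ee_rot"])
V=np.linalg.inv(f["view"]);print("cam",V[:3,3],V[:3,2])
k=f["z_map"]>0
for n,(x,y),h,r in [("std",(.613,-.0993),.034,.02),("black",(.548,-.101),.016,.02),("gold",(.466,-.108),.014,.022),("hub",(.5573,.052),.048,.018),("vd",(.584,-.183),.052,.018)]:
    m=k&(np.hypot(P[...,0]-x,P[...,1]-y)<r)&(abs(P[...,2]-h)<.005)
    if m.sum()>30:
        q=P[m];print(n,m.sum(),q.mean(0).round(4),cv2.minEnclosingCircle((q[:,:2]*1000).astype(np.float32)))
E
```

```text
[ 0.54904863 -0.16921993  0.1679992 ] [-3.14148431e+00  6.33764479e-04 -2.91790165e+00]
cam [ 0.4681893  -0.18981782  0.30351836] [ 0.28791483  0.06557459 -0.9554083 ]
std 127 [ 0.6122 -0.1133  0.0329] ((611.345458984375, -112.55964660644531), 8.179262161254883)
black 965 [ 0.5476 -0.1041  0.0155] ((548.1920776367188, -103.37985229492188), 15.175844192504883)
gold 1483 [ 0.466  -0.111   0.0135] ((466.1452941894531, -110.47622680664062), 16.95775032043457)
hub 606 [0.5556 0.0485 0.0471] ((557.479248046875, 49.35340118408203), 13.038352966308594)
vd 609 [ 0.5834 -0.185   0.0506] ((584.1156616210938, -185.11976623535156), 11.21914005279541)
```

View pics/w1.png

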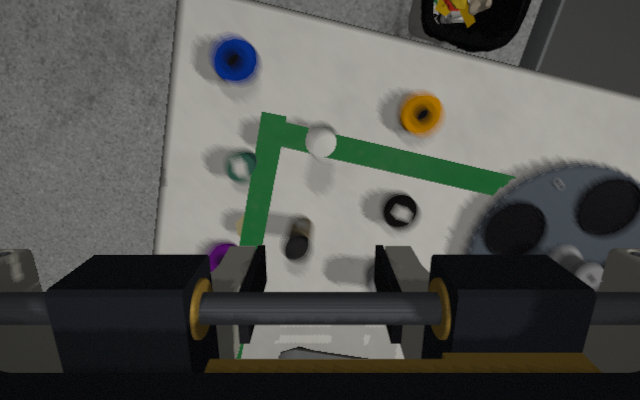

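The wrist view shows black at (400,210), gold at (421,115), the white vial cap at (321,140) and the dark vial at (298,240), agreeing with the top view apart from about 2 mm in y. Gripping the standard will settle which one is right.

Call:
jog_arm(targets=[{"dx": -30,"dy": 20,"dz": 0,"rx": 0,"ry": 0,"rz": 0,"gripper": 0.4},{"dx": -60,"dy": 40,"dz": 10,"rx": 0,"ry": 0,"rz": 0,"gripper": 0.4},{"dx": -77,"dy": 53,"dz": 30,"rx": 0,"ry": 0,"rz": 0,"gripper": 0.4},{"dx": -77,"dy": 53,"dz": 50,"rx": 0,"ry": 0,"rz": 0,"gripper": 0.4},{"dx": -77,"dy": 53,"dz": 70,"rx": 0,"ry": 0,"rz": 0,"gripper": 0.4},{"dx": -77,"dy": 53,"dz": 80,"rx": 0,"ry": 0,"rz": 0,"gripper": 0.4},{"dx": -77,"dy": 53,"dz": 80,"rx": 0,"ry": 0,"rz": 0,"gripper": 0.4},{"dx": -77,"dy": 53,"dz": 80,"rx": 0,"ry": 0,"rz": 0,"gripper": 0.4}])

```text
t: 2.15
eef_pos: [0.6085, -0.1056, 0.0884]
ee_rot: [-3.141, -0.001, -2.921]
force: [0.0, -0.5, 0.2]
width: 0.0523
gripper_force: 0.0
```

Call:
jog_arm(targets=[{"dx": -6,"dy": 4.5,"dz": 0,"rx": 0,"ry": 0,"rz": 0,"gripper": 0.4},{"dx": -6,"dy": 4.5,"dz": 15,"rx": 0,"ry": 0,"rz": 0,"gripper": 0.4},{"dx": -6,"dy": 4.5,"dz": 30,"rx": 0,"ry": 0,"rz": 0,"gripper": 0.4},{"dx": -6,"dy": 4.5,"dz": 45,"rx": 0,"ry": 0,"rz": 0,"gripper": 0.4},{"dx": -6,"dy": 4.5,"dz": 56,"rx": 0,"ry": 0,"rz": 0,"gripper": 0.4},{"dx": -6,"dy": 4.5,"dz": 56,"rx": 0,"ry": 0,"rz": 0,"gripper": 0.5},{"dx": -6,"dy": 4.5,"dz": 56,"rx": 0,"ry": 0,"rz": 0,"gripper": 0.6},{"dx": -6,"dy": 4.5,"dz": 56,"rx": 0,"ry": 0,"rz": 0,"gripper": 0.75}], force=15)

```text
t: 2.82
eef_pos: [0.6146, -0.0994, 0.0337]
ee_rot: [-3.141, 0.002, -2.921]
force: [0.0, 0.1, -0.7]
width: 0.038
gripper_force: 0.0
```

Call:
jog_arm(targets=[{"dx": 0,"dy": 0,"dz": 0,"rx": 0,"ry": 0,"rz": 0,"gripper": 0.8},{"dx": 0,"dy": 0,"dz": 0,"rx": 0,"ry": 0,"rz": 0,"gripper": 0.8},{"dx": 0,"dy": 0,"dz": -10,"rx": 0,"ry": 0,"rz": 0,"gripper": 0.8},{"dx": 0,"dy": 0,"dz": -25,"rx": 0,"ry": 0,"rz": 0,"gripper": 0.8},{"dx": 0,"dy": 0,"dz": -40,"rx": 0,"ry": 0,"rz": 0,"gripper": 0.8},{"dx": 0,"dy": 0,"dz": -55,"rx": 0,"ry": 0,"rz": 0,"gripper": 0.8},{"dx": 0,"dy": 0,"dz": -65,"rx": 0,"ry": 0,"rz": 0,"gripper": 0.8},{"dx": 0,"dy": 0,"dz": -65,"rx": 0,"ry": 0,"rz": 0,"gripper": 0.8}])

```text
t: 3.48
eef_pos: [0.615, -0.0994, 0.1006]
ee_rot: [-3.141, 0.004, -2.92]
force: [1.3, 0.0, -1.9]
width: 0.0281
gripper_force: 15.0
```

Call:
jog_arm(targets=[{"dx": -1,"dy": 25,"dz": 0,"rx": 0,"ry": 0,"rz": 0,"gripper": 0.8},{"dx": -2,"dy": 55,"dz": 0,"rx": 0,"ry": 0,"rz": 0,"gripper": 0.8},{"dx": -3,"dy": 90,"dz": 0,"rx": 0,"ry": 0,"rz": 0,"gripper": 0.8},{"dx": -4,"dy": 125,"dz": 0,"rx": 0,"ry": 0,"rz": 0,"gripper": 0.8},{"dx": -5,"dy": 160,"dz": 0,"rx": 0,"ry": 0,"rz": 0,"gripper": 0.8},{"dx": -6,"dy": 190,"dz": 0,"rx": 0,"ry": 0,"rz": 0,"gripper": 0.8},{"dx": -6,"dy": 209,"dz": 0,"rx": 0,"ry": 0,"rz": 0,"gripper": 0.8},{"dx": -6,"dy": 209,"dz": 0,"rx": 0,"ry": 0,"rz": 0,"gripper": 0.8}])

```text
t: 4.15
eef_pos: [0.5729, 0.109, 0.0971]
ee_rot: [3.141, -0.0, -2.918]
force: [-0.4, -0.3, -1.6]
width: 0.0284
gripper_force: 15.0
```

Call:
jog_arm(targets=[{"dx": 0,"dy": 0,"dz": 10,"rx": 0,"ry": 0,"rz": 0,"gripper": 0.8},{"dx": 0,"dy": 0,"dz": 20,"rx": 0,"ry": 0,"rz": 0,"gripper": 0.8},{"dx": 0,"dy": 0,"dz": 30,"rx": 0,"ry": 0,"rz": 0,"gripper": 0.8},{"dx": 0,"dy": 0,"dz": 38,"rx": 0,"ry": 0,"rz": 0,"gripper": 0.8},{"dx": 0,"dy": 0,"dz": 43,"rx": 0,"ry": 0,"rz": 0,"gripper": 0.8},{"dx": 0,"dy": 0,"dz": 46,"rx": 0,"ry": 0,"rz": 0,"gripper": 0.8},{"dx": 0,"dy": 0,"dz": 49,"rx": 0,"ry": 0,"rz": 0,"gripper": 0.8},{"dx": 0,"dy": 0,"dz": 49,"rx": 0,"ry": 0,"rz": 0,"gripper": 0.8}])

```text
t: 4.82
eef_pos: [0.5739, 0.1054, 0.0482]
ee_rot: [-3.141, -0.0, -2.921]
force: [1.0, -0.2, -1.6]
width: 0.0288
gripper_force: 15.0
```

Call:
jog_arm(targets=[{"dx": 0,"dy": 0,"dz": 0.5,"rx": 0,"ry": 0,"rz": 0,"gripper": 0.8},{"dx": 0,"dy": 0,"dz": 1,"rx": 0,"ry": 0,"rz": 0,"gripper": 0.8},{"dx": 0,"dy": 0,"dz": 1,"rx": 0,"ry": 0,"rz": 0,"gripper": 0.8},{"dx": 0,"dy": 0,"dz": 1,"rx": 0,"ry": 0,"rz": 0,"gripper": 0.8},{"dx": 0,"dy": 0,"dz": 1,"rx": 0,"ry": 0,"rz": 0,"gripper": 0.65},{"dx": 0,"dy": 0,"dz": 1,"rx": 0,"ry": 0,"rz": 0,"gripper": 0.6},{"dx": 0,"dy": 0,"dz": 1,"rx": 0,"ry": 0,"rz": 0,"gripper": 0.57},{"dx": 0,"dy": 0,"dz": 1,"rx": 0,"ry": 0,"rz": 0,"gripper": 0.57}])

```text
t: 5.48
eef_pos: [0.5739, 0.1058, 0.0478]
ee_rot: [3.142, 0.0, -2.921]
force: [0.1, -0.2, 0.1]
width: 0.0366
gripper_force: 0.0
```

Call:
jog_arm(targets=[{"dx": 0,"dy": 0,"dz": -3,"rx": 0,"ry": 0,"rz": 0,"gripper": 0.57},{"dx": 0,"dy": 0,"dz": -10,"rx": 0,"ry": 0,"rz": 0,"gripper": 0.55},{"dx": 0,"dy": 0,"dz": -25,"rx": 0,"ry": 0,"rz": 0,"gripper": 0.55},{"dx": 0,"dy": 0,"dz": -45,"rx": 0,"ry": 0,"rz": 0,"gripper": 0.55},{"dx": 0,"dy": -20,"dz": -60,"rx": 0,"ry": 0,"rz": 0,"gripper": 0.4},{"dx": 15,"dy": -50,"dz": -60,"rx": 0,"ry": 0,"rz": 0,"gripper": 0.4},{"dx": 25,"dy": -90,"dz": -60,"rx": 0,"ry": 0,"rz": 0,"gripper": 0.4},{"dx": 35,"dy": -125,"dz": -60,"rx": 0,"ry": 0,"rz": 0,"gripper": 0.4}])

```text
t: 6.15
eef_pos: [0.567, -0.025, 0.1089]
ee_rot: [3.142, 0.002, -2.919]
force: [0.4, -0.8, -0.1]
width: 0.0521
gripper_force: 0.0
```

Call:
jog_arm(targets=[{"dx": 22,"dy": -29,"dz": 0,"rx": 0,"ry": 0,"rz": 0.06,"gripper": 0.4},{"dx": 44,"dy": -58,"dz": 0,"rx": 0,"ry": 0,"rz": 0.12,"gripper": 0.4},{"dx": 67,"dy": -87,"dz": 0,"rx": 0,"ry": 0,"rz": 0.18,"gripper": 0.4},{"dx": 90,"dy": -116,"dz": 0,"rx": 0,"ry": 0,"rz": 0.24,"gripper": 0.4},{"dx": 112,"dy": -145,"dz": 0,"rx": 0,"ry": 0,"rz": 0.3,"gripper": 0.4},{"dx": 134,"dy": -174,"dz": 0,"rx": 0,"ry": 0,"rz": 0.35,"gripper": 0.4},{"dx": 156,"dy": -203,"dz": 0,"rx": 0,"ry": 0,"rz": 0.396,"gripper": 0.4},{"dx": 156,"dy": -203,"dz": 0,"rx": 0,"ry": 0,"rz": 0.396,"gripper": 0.4}])

```text
t: 6.82
eef_pos: [0.4565, -0.26, 0.1082]
ee_rot: [-3.141, -0.0, 2.96]
force: [-0.1, 1.0, -0.0]
width: 0.0528
gripper_force: 0.0
```

```bash
cat >> h.py <<'E'
def top(arm,items,name=None):
    f=arm.grab_frame("top");P=cloud(f);k=f["z_map"]>0
    if name: cv2.imwrite(f"pics/{name}.png",f["frame"][:,:,::-1])
    for n,x,y,h,r in items:
        m=k&(np.hypot(P[...,0]*1000-x,P[...,1]*1000-y)<r)&(abs(P[...,2]-h/1000+.0009)<.003)
        if m.sum()<20: print(n,"none",m.sum());continue
        q=P[m]*1000;c,R=cv2.minEnclosingCircle(q[:,:2].astype(np.float32));print(n,m.sum(),q.mean(0).round(1),np.round(c,1),round(R,1))
    return f,P
E
python3 - <<'E'
from station import arm
from h import *
top(arm,[("std",574,106,48,22),("hub",557,52,48,20),("black",548,-101,16,22),("gold",466,-108,14,24),("green",538,-240,20,20)])
print(arm.get_state()["eef_pos"])
E
```

```text
std 203 [571.6 106.6  47. ] [571.8 106.4] 15.0
hub none 0
black none 0
gold none 0
green none 0
[ 0.45775824 -0.25856149  0.10820623]
```

Call:
jog_arm(targets=[{"dx": -2,"dy": -1,"dz": 15,"rx": 0,"ry": 0,"rz": 0,"gripper": 0.4},{"dx": -2,"dy": -1,"dz": 30,"rx": 0,"ry": 0,"rz": 0,"gripper": 0.4},{"dx": -2,"dy": -1,"dz": 45,"rx": 0,"ry": 0,"rz": 0,"gripper": 0.4},{"dx": -2,"dy": -1,"dz": 60,"rx": 0,"ry": 0,"rz": 0,"gripper": 0.4},{"dx": -2,"dy": -1,"dz": 72,"rx": 0,"ry": 0,"rz": 0,"gripper": 0.4},{"dx": -2,"dy": -1,"dz": 79,"rx": 0,"ry": 0,"rz": 0,"gripper": 0.4},{"dx": -2,"dy": -1,"dz": 79,"rx": 0,"ry": 0,"rz": 0,"gripper": 0.5},{"dx": -2,"dy": -1,"dz": 79,"rx": 0,"ry": 0,"rz": 0,"gripper": 0.6}])

```text
t: 7.53
eef_pos: [0.4614, -0.2571, 0.0288]
ee_rot: [-3.141, -0.0, 2.967]
force: [-0.5, 0.7, 0.3]
width: 0.0442
gripper_force: 0.0
```

Call:
jog_arm(targets=[{"dx": 0,"dy": 0,"dz": 0,"rx": 0,"ry": 0,"rz": 0,"gripper": 0.75},{"dx": 0,"dy": 0,"dz": 0,"rx": 0,"ry": 0,"rz": 0,"gripper": 0.75},{"dx": 0,"dy": 0,"dz": 0,"rx": 0,"ry": 0,"rz": 0,"gripper": 0.75},{"dx": 0,"dy": 0,"dz": -10,"rx": 0,"ry": 0,"rz": 0,"gripper": 0.75},{"dx": 0,"dy": 0,"dz": -30,"rx": 0,"ry": 0,"rz": 0,"gripper": 0.75},{"dx": 0,"dy": 0,"dz": -50,"rx": 0,"ry": 0,"rz": 0,"gripper": 0.75},{"dx": 0,"dy": 0,"dz": -70,"rx": 0,"ry": 0,"rz": 0,"gripper": 0.75},{"dx": 0,"dy": 0,"dz": -80,"rx": 0,"ry": 0,"rz": 0,"gripper": 0.75}])

```text
t: 8.2
eef_pos: [0.462, -0.2578, 0.1118]
ee_rot: [-3.141, 0.004, 2.967]
force: [0.8, -0.3, 0.0]
width: 0.0333
gripper_force: 15.0
```

Call:
jog_arm(targets=[{"dx": -6,"dy": 20,"dz": 0,"rx": 0,"ry": 0,"rz": 0,"gripper": 0.75},{"dx": -15,"dy": 48,"dz": 0,"rx": 0,"ry": 0,"rz": 0,"gripper": 0.75},{"dx": -25,"dy": 80,"dz": 0,"rx": 0,"ry": 0,"rz": 0,"gripper": 0.75},{"dx": -35,"dy": 112,"dz": 0,"rx": 0,"ry": 0,"rz": 0,"gripper": 0.75},{"dx": -45,"dy": 144,"dz": 0,"rx": 0,"ry": 0,"rz": 0,"gripper": 0.75},{"dx": -55,"dy": 176,"dz": 0,"rx": 0,"ry": 0,"rz": 0,"gripper": 0.75},{"dx": -65,"dy": 208,"dz": 0,"rx": 0,"ry": 0,"rz": 0,"gripper": 0.75},{"dx": -75,"dy": 240,"dz": 0,"rx": 0,"ry": 0,"rz": 0,"gripper": 0.75}])

```text
t: 8.87
eef_pos: [0.577, -0.0326, 0.1089]
ee_rot: [3.141, 0.0, 2.966]
force: [-0.5, -0.1, -0.7]
width: 0.0332
gripper_force: 15.0
```

Call:
jog_arm(targets=[{"dx": -10,"dy": 30,"dz": 0,"rx": 0,"ry": 0,"rz": 0,"gripper": 0.75},{"dx": -17,"dy": 55,"dz": 0,"rx": 0,"ry": 0,"rz": 0,"gripper": 0.75},{"dx": -23,"dy": 74,"dz": 0,"rx": 0,"ry": 0,"rz": 0,"gripper": 0.75},{"dx": -23,"dy": 74,"dz": 15,"rx": 0,"ry": 0,"rz": 0,"gripper": 0.75},{"dx": -23,"dy": 74,"dz": 30,"rx": 0,"ry": 0,"rz": 0,"gripper": 0.75},{"dx": -23,"dy": 74,"dz": 45,"rx": 0,"ry": 0,"rz": 0,"gripper": 0.75},{"dx": -23,"dy": 74,"dz": 55,"rx": 0,"ry": 0,"rz": 0,"gripper": 0.75},{"dx": -23,"dy": 74,"dz": 55,"rx": 0,"ry": 0,"rz": 0,"gripper": 0.75}])

```text
t: 9.53
eef_pos: [0.6107, 0.034, 0.0514]
ee_rot: [-3.14, -0.004, 2.966]
force: [0.3, 1.1, -1.8]
width: 0.0334
gripper_force: 15.0
```

Call:
jog_arm(targets=[{"dx": -2,"dy": 0,"dz": 2,"rx": 0,"ry": 0,"rz": 0,"gripper": 0.75},{"dx": -2,"dy": 0,"dz": 5,"rx": 0,"ry": 0,"rz": 0,"gripper": 0.75},{"dx": -2,"dy": 0,"dz": 7,"rx": 0,"ry": 0,"rz": 0,"gripper": 0.75},{"dx": -2,"dy": 0,"dz": 8,"rx": 0,"ry": 0,"rz": 0,"gripper": 0.75},{"dx": -2,"dy": 0,"dz": 8.5,"rx": 0,"ry": 0,"rz": 0,"gripper": 0.75},{"dx": -2,"dy": 0,"dz": 9,"rx": 0,"ry": 0,"rz": 0,"gripper": 0.75},{"dx": -2,"dy": 0,"dz": 9,"rx": 0,"ry": 0,"rz": 0,"gripper": 0.75},{"dx": -2,"dy": 0,"dz": 9,"rx": 0,"ry": 0,"rz": 0,"gripper": 0.75}])

```text
t: 10.2
eef_pos: [0.6143, 0.0343, 0.0447]
ee_rot: [3.141, 0.0, 2.966]
force: [0.4, -0.1, -1.6]
width: 0.033
gripper_force: 15.0
```

Call:
jog_arm(targets=[{"dx": 0,"dy": 0,"dz": 0.5,"rx": 0,"ry": 0,"rz": 0,"gripper": 0.75},{"dx": 0,"dy": 0,"dz": 1,"rx": 0,"ry": 0,"rz": 0,"gripper": 0.75},{"dx": 0,"dy": 0,"dz": 1.5,"rx": 0,"ry": 0,"rz": 0,"gripper": 0.75},{"dx": 0,"dy": 0,"dz": 1.9,"rx": 0,"ry": 0,"rz": 0,"gripper": 0.75},{"dx": 0,"dy": 0,"dz": 1.9,"rx": 0,"ry": 0,"rz": 0,"gripper": 0.75},{"dx": 0,"dy": 0,"dz": 1.9,"rx": 0,"ry": 0,"rz": 0,"gripper": 0.75},{"dx": 0,"dy": 0,"dz": 1.9,"rx": 0,"ry": 0,"rz": 0,"gripper": 0.75},{"dx": 0,"dy": 0,"dz": 1.9,"rx": 0,"ry": 0,"rz": 0,"gripper": 0.75}])

```text
t: 10.87
eef_pos: [0.6143, 0.0343, 0.0434]
ee_rot: [3.142, 0.0, 2.967]
force: [-2.6, 0.3, 5.8]
width: 0.0333
gripper_force: 15.0
```

Call:
jog_arm(targets=[{"dx": 0,"dy": 0,"dz": -0.5,"rx": 0,"ry": 0,"rz": 0,"gripper": 0.55},{"dx": 0,"dy": 0,"dz": -0.5,"rx": 0,"ry": 0,"rz": 0,"gripper": 0.5},{"dx": 0,"dy": 0,"dz": -0.5,"rx": 0,"ry": 0,"rz": 0,"gripper": 0.5},{"dx": 0,"dy": 0,"dz": -5,"rx": 0,"ry": 0,"rz": 0,"gripper": 0.48},{"dx": 0,"dy": 0,"dz": -20,"rx": 0,"ry": 0,"rz": 0,"gripper": 0.45},{"dx": 0,"dy": 0,"dz": -40,"rx": 0,"ry": 0,"rz": 0,"gripper": 0.4},{"dx": 8,"dy": -25,"dz": -50,"rx": 0,"ry": 0,"rz": 0,"gripper": 0.4},{"dx": 16,"dy": -58,"dz": -50,"rx": 0,"ry": 0,"rz": 0,"gripper": 0.4}])

```text
t: 11.53
eef_pos: [0.5906, -0.0187, 0.0954]
ee_rot: [3.14, 0.005, 2.97]
force: [0.9, -0.3, 0.6]
width: 0.0524
gripper_force: 0.0
```

Call:
jog_arm(targets=[{"dx": 8,"dy": -28,"dz": 0,"rx": 0,"ry": 0,"rz": 0,"gripper": 0.4},{"dx": 17,"dy": -60,"dz": 0,"rx": 0,"ry": 0,"rz": 0,"gripper": 0.4},{"dx": 25,"dy": -88,"dz": 0,"rx": 0,"ry": 0,"rz": 0,"gripper": 0.4},{"dx": 25,"dy": -88,"dz": 10,"rx": 0,"ry": 0,"rz": 0,"gripper": 0.4},{"dx": 25,"dy": -88,"dz": 20,"rx": 0,"ry": 0,"rz": 0,"gripper": 0.4},{"dx": 25,"dy": -88,"dz": 30,"rx": 0,"ry": 0,"rz": 0,"gripper": 0.4},{"dx": 25,"dy": -88,"dz": 30,"rx": 0,"ry": 0,"rz": 0,"gripper": 0.4},{"dx": 25,"dy": -88,"dz": 30,"rx": 0,"ry": 0,"rz": 0,"gripper": 0.4}])

```text
t: 12.2
eef_pos: [0.5483, -0.1017, 0.0617]
ee_rot: [-3.141, -0.002, 2.967]
force: [-0.3, -0.7, -1.0]
width: 0.0529
gripper_force: 0.0
```

```bash
python3 - <<'E'
from station import arm
from h import *
top(arm,[("blue",611,36,32,24),("std",574,106,48,22),("hub",557,52,48,20),("black",548,-101,16,22)],"t2")
print(arm.get_state()["eef_pos"])
E
```

```text
blue none 0
std 21 [559.7 104.5  47.3] [561.  104.3] 8.3
hub 138 [557.2  52.   47.2] [557.8  52. ] 12.0
black 27 [540.3 -99.7  14.3] [544.  -99.2] 12.4
[ 0.54866028 -0.10161949  0.06221003]
```

View pics/t2.png

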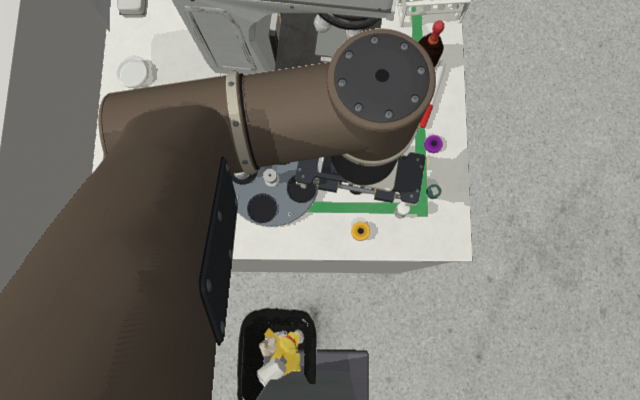

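Only part of the view is usable: the arm hides the tray seats, while gold (361,231) and green (433,191) are unchanged. I continue with picking the black mount.

Call:
jog_arm(targets=[{"dx": 0,"dy": 0,"dz": 12,"rx": 0,"ry": 0,"rz": 0,"gripper": 0.4},{"dx": 0,"dy": 0,"dz": 25,"rx": 0,"ry": 0,"rz": 0,"gripper": 0.4},{"dx": 0,"dy": 0,"dz": 36,"rx": 0,"ry": 0,"rz": 0,"gripper": 0.45},{"dx": 0,"dy": 0,"dz": 36,"rx": 0,"ry": 0,"rz": 0,"gripper": 0.5},{"dx": 0,"dy": 0,"dz": 36,"rx": 0,"ry": 0,"rz": 0,"gripper": 0.6},{"dx": 0,"dy": 0,"dz": 36,"rx": 0,"ry": 0,"rz": 0,"gripper": 0.75},{"dx": 0,"dy": 0,"dz": 36,"rx": 0,"ry": 0,"rz": 0,"gripper": 0.8},{"dx": 0,"dy": 0,"dz": 36,"rx": 0,"ry": 0,"rz": 0,"gripper": 0.8}], force=10)

```text
t: 12.92
eef_pos: [0.5489, -0.1022, 0.0273]
ee_rot: [3.141, 0.001, 2.967]
force: [-1.0, -0.4, -0.1]
width: 0.0284
gripper_force: 10.0
```

Call:
jog_arm(targets=[{"dx": 0,"dy": 0,"dz": 0,"rx": 0,"ry": 0,"rz": 0,"gripper": 0.8},{"dx": 0,"dy": 0,"dz": 0,"rx": 0,"ry": 0,"rz": 0,"gripper": 0.8},{"dx": 0,"dy": 0,"dz": -10,"rx": 0,"ry": 0,"rz": 0,"gripper": 0.8},{"dx": 0,"dy": 0,"dz": -25,"rx": 0,"ry": 0,"rz": 0,"gripper": 0.8},{"dx": 0,"dy": 0,"dz": -45,"rx": 0,"ry": 0,"rz": 0,"gripper": 0.8},{"dx": 0,"dy": 0,"dz": -65,"rx": 0,"ry": 0,"rz": 0,"gripper": 0.8},{"dx": 0,"dy": 0,"dz": -80,"rx": 0,"ry": 0,"rz": 0,"gripper": 0.8},{"dx": 0,"dy": 0,"dz": -80,"rx": 0,"ry": 0,"rz": 0,"gripper": 0.8}])

```text
t: 13.58
eef_pos: [0.5503, -0.1024, 0.1107]
ee_rot: [3.141, 0.005, 2.967]
force: [1.0, 0.2, -0.3]
width: 0.0287
gripper_force: 10.0
```

```bash
python3 - <<'E'
from station import arm
from h import *
import pickle
f=arm.grab_frame("scene");cv2.imwrite("pics/s2.png",f["frame"][:,:,::-1])
f0=pickle.load(open("scene.pkl","rb"))
for g,t in((f0,(("std",613,-99,34),("blue",459,-258,18),("hub",557,52,48),("gold",466,-108,14))),(f,(("blue",612,36,32),("std",572,106,48),("hub",557,52,48)))):
    P=cloud(g)*1000
    for n,x,y,h in t:
        m=(np.hypot(P[...,0]-x,P[...,1]-y)<22)&(abs(P[...,2]-h)<3)
        if m.sum()>20:
            q=P[m];print(n,m.sum(),q.mean(0).round(1),cv2.minEnclosingCircle(q[:,:2].astype(np.float32)))
E
```

```text
std 91 [ 613.3 -102.3   34.5] ((614.4764404296875, -101.95264434814453), 15.237465858459473)
blue 205 [ 459.7 -260.4   18.5] ((461.23272705078125, -260.1211242675781), 17.38350486755371)
hub 50 [558.7  49.3  48.2] ((559.048583984375, 50.063846588134766), 12.856354713439941)
gold 157 [ 466.7 -111.1   14.6] ((467.76318359375, -109.9659423828125), 17.293296813964844)
blue 91 [612.5  32.9  32.6] ((613.7900390625, 33.26420974731445), 18.094791412353516)
std 67 [573.1 103.5  48.4] ((574.2598876953125, 104.9736328125), 16.54061508178711)
hub 52 [558.8  48.7  48.3] ((559.8656616210938, 49.99747085571289), 12.144039154052734)
```

View pics/s2.png

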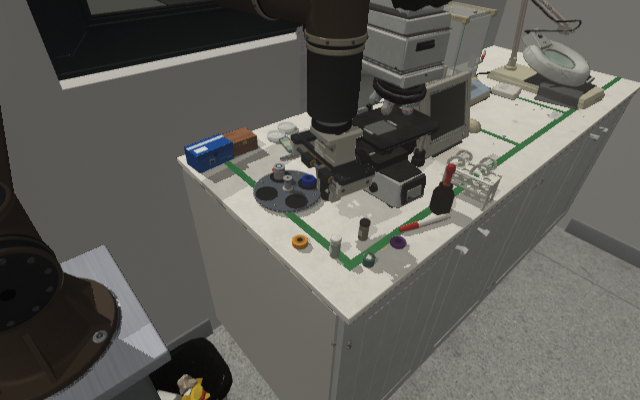

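The scene view shows blue at (308,181) in its seat and the standard at (279,172); the blue spacer sits where predicted. Now I place the black mount.

Call:
jog_arm(targets=[{"dx": -5,"dy": 20,"dz": 0,"rx": 0,"ry": 0,"rz": 0,"gripper": 0.8},{"dx": -13,"dy": 48,"dz": 0,"rx": 0,"ry": 0,"rz": 0,"gripper": 0.8},{"dx": -22,"dy": 80,"dz": 0,"rx": 0,"ry": 0,"rz": 0,"gripper": 0.8},{"dx": -30,"dy": 112,"dz": 0,"rx": 0,"ry": 0,"rz": 0,"gripper": 0.8},{"dx": -36,"dy": 135,"dz": 0,"rx": 0,"ry": 0,"rz": 0,"gripper": 0.8},{"dx": -39,"dy": 145.8,"dz": 0,"rx": 0,"ry": 0,"rz": 0,"gripper": 0.8},{"dx": -39,"dy": 145.8,"dz": 10,"rx": 0,"ry": 0,"rz": 0,"gripper": 0.8},{"dx": -39,"dy": 145.8,"dz": 20,"rx": 0,"ry": 0,"rz": 0,"gripper": 0.8}])

```text
t: 14.3
eef_pos: [0.6119, 0.0346, 0.0858]
ee_rot: [3.142, -0.0, 2.967]
force: [-0.8, -0.7, -0.4]
width: 0.0285
gripper_force: 10.0
```

Call:
jog_arm(targets=[{"dx": 0,"dy": 0,"dz": 10,"rx": 0,"ry": 0,"rz": 0,"gripper": 0.8},{"dx": 0,"dy": 0,"dz": 20,"rx": 0,"ry": 0,"rz": 0,"gripper": 0.8},{"dx": 0,"dy": 0,"dz": 25,"rx": 0,"ry": 0,"rz": 0,"gripper": 0.8},{"dx": 0,"dy": 0,"dz": 27,"rx": 0,"ry": 0,"rz": 0,"gripper": 0.8},{"dx": 0,"dy": 0,"dz": 27,"rx": 0,"ry": 0,"rz": 0,"gripper": 0.8},{"dx": 0,"dy": 0,"dz": 27,"rx": 0,"ry": 0,"rz": 0,"gripper": 0.8},{"dx": 0,"dy": 0,"dz": 27,"rx": 0,"ry": 0,"rz": 0,"gripper": 0.8},{"dx": 0,"dy": 0,"dz": 27,"rx": 0,"ry": 0,"rz": 0,"gripper": 0.8}])

```text
t: 14.97
eef_pos: [0.6123, 0.0342, 0.0596]
ee_rot: [3.141, 0.0, 2.966]
force: [-0.4, -0.2, -0.1]
width: 0.0283
gripper_force: 10.0
```

Call:
jog_arm(targets=[{"dx": 0,"dy": 0,"dz": 0.4,"rx": 0,"ry": 0,"rz": 0,"gripper": 0.8},{"dx": 0,"dy": 0,"dz": 0.8,"rx": 0,"ry": 0,"rz": 0,"gripper": 0.8},{"dx": 0,"dy": 0,"dz": 0.8,"rx": 0,"ry": 0,"rz": 0,"gripper": 0.8},{"dx": 0,"dy": 0,"dz": 0.8,"rx": 0,"ry": 0,"rz": 0,"gripper": 0.8},{"dx": 0,"dy": 0,"dz": 0.8,"rx": 0,"ry": 0,"rz": 0,"gripper": 0.8},{"dx": 0,"dy": 0,"dz": 0.8,"rx": 0,"ry": 0,"rz": 0,"gripper": 0.8},{"dx": 0,"dy": 0,"dz": 0.8,"rx": 0,"ry": 0,"rz": 0,"gripper": 0.8},{"dx": 0,"dy": 0,"dz": 0.8,"rx": 0,"ry": 0,"rz": 0,"gripper": 0.8}])

```text
t: 15.63
eef_pos: [0.6123, 0.0345, 0.059]
ee_rot: [3.142, 0.0, 2.966]
force: [-0.1, -0.4, 2.5]
width: 0.0289
gripper_force: 10.0
```

Call:
jog_arm(targets=[{"dx": 0,"dy": 0,"dz": 0,"rx": 0,"ry": 0,"rz": 0,"gripper": 0.6},{"dx": 0,"dy": 0,"dz": 0,"rx": 0,"ry": 0,"rz": 0,"gripper": 0.55},{"dx": 0,"dy": 0,"dz": 0,"rx": 0,"ry": 0,"rz": 0,"gripper": 0.55},{"dx": 0,"dy": 0,"dz": -5,"rx": 0,"ry": 0,"rz": 0,"gripper": 0.55},{"dx": 0,"dy": 0,"dz": -20,"rx": 0,"ry": 0,"rz": 0,"gripper": 0.5},{"dx": 0,"dy": 0,"dz": -40,"rx": 0,"ry": 0,"rz": 0,"gripper": 0.4},{"dx": 20,"dy": -25,"dz": -50,"rx": 0,"ry": 0,"rz": 0,"gripper": 0.4},{"dx": 40,"dy": -55,"dz": -50,"rx": 0,"ry": 0,"rz": 0,"gripper": 0.4}])

```text
t: 16.3
eef_pos: [0.5653, -0.0117, 0.1114]
ee_rot: [3.14, 0.004, 2.969]
force: [0.4, -0.2, -0.3]
width: 0.0519
gripper_force: 0.0
```

Call:
jog_arm(targets=[{"dx": 20,"dy": -28,"dz": 0,"rx": 0,"ry": 0,"rz": 0,"gripper": 0.4},{"dx": 40,"dy": -57,"dz": 0,"rx": 0,"ry": 0,"rz": 0,"gripper": 0.4},{"dx": 60,"dy": -85,"dz": 0,"rx": 0,"ry": 0,"rz": 0,"gripper": 0.4},{"dx": 79,"dy": -112,"dz": 10,"rx": 0,"ry": 0,"rz": 0,"gripper": 0.4},{"dx": 79,"dy": -112,"dz": 30,"rx": 0,"ry": 0,"rz": 0,"gripper": 0.4},{"dx": 79,"dy": -112,"dz": 45,"rx": 0,"ry": 0,"rz": 0,"gripper": 0.4},{"dx": 79,"dy": -112,"dz": 50,"rx": 0,"ry": 0,"rz": 0,"gripper": 0.4},{"dx": 79,"dy": -112,"dz": 50,"rx": 0,"ry": 0,"rz": 0,"gripper": 0.4}])

```text
t: 16.97
eef_pos: [0.4653, -0.1094, 0.0582]
ee_rot: [-3.141, -0.002, 2.966]
force: [-0.4, -0.1, 0.2]
width: 0.0528
gripper_force: 0.0
```

```bash
python3 - <<'E'
from station import arm
from h import *
f,P=top(arm,[("black",612,36,48,22),("blue",612,36,32,24),("std",572,106,48,22),("hub",557,52,48,20),("gold",466,-108,14,24)])
f=arm.grab_frame("scene");P=cloud(f)*1000
for n,x,y,h in(("black",612,34,48),("blue",612,34,32),("std",572,106,48)):
    m=(np.hypot(P[...,0]-x,P[...,1]-y)<22)&(abs(P[...,2]-h)<3)
    if m.sum()>9: print(n,m.sum(),P[m].mean(0).round(1),cv2.minEnclosingCircle(P[m][:,:2].astype(np.float32)))
print(arm.get_state()["eef_pos"])
E
```

```text
black 212 [610.5  35.4  47.3] [611.1  35.6] 15.2
blue none 18
std none 0
hub none 0
gold none 0
std 17 [571.3 113.   48.8] ((570.8359375, 113.02095031738281), 8.750207901000977)
[ 0.46650772 -0.10903505  0.05934914]
```

Call:
jog_arm(targets=[{"dx": 0,"dy": 0,"dz": 10,"rx": 0,"ry": 0,"rz": 0,"gripper": 0.4},{"dx": 0,"dy": 0,"dz": 22,"rx": 0,"ry": 0,"rz": 0,"gripper": 0.45},{"dx": 0,"dy": 0,"dz": 30,"rx": 0,"ry": 0,"rz": 0,"gripper": 0.45},{"dx": 0,"dy": 0,"dz": 30,"rx": 0,"ry": 0,"rz": 0,"gripper": 0.5},{"dx": 0,"dy": 0,"dz": 30,"rx": 0,"ry": 0,"rz": 0,"gripper": 0.6},{"dx": 0,"dy": 0,"dz": 30,"rx": 0,"ry": 0,"rz": 0,"gripper": 0.75},{"dx": 0,"dy": 0,"dz": 30,"rx": 0,"ry": 0,"rz": 0,"gripper": 0.75},{"dx": 0,"dy": 0,"dz": 30,"rx": 0,"ry": 0,"rz": 0,"gripper": 0.75}], force=15)

```text
t: 17.73
eef_pos: [0.4664, -0.1091, 0.0294]
ee_rot: [3.141, 0.001, 2.967]
force: [0.7, 0.8, 2.2]
width: 0.0328
gripper_force: 15.0
```

Call:
jog_arm(targets=[{"dx": 0,"dy": 0,"dz": 0,"rx": 0,"ry": 0,"rz": 0,"gripper": 0.75},{"dx": 0,"dy": 0,"dz": 0,"rx": 0,"ry": 0,"rz": 0,"gripper": 0.75},{"dx": 0,"dy": 0,"dz": -10,"rx": 0,"ry": 0,"rz": 0,"gripper": 0.75},{"dx": 0,"dy": 0,"dz": -25,"rx": 0,"ry": 0,"rz": 0,"gripper": 0.75},{"dx": 0,"dy": 0,"dz": -45,"rx": 0,"ry": 0,"rz": 0,"gripper": 0.75},{"dx": 0,"dy": 0,"dz": -65,"rx": 0,"ry": 0,"rz": 0,"gripper": 0.75},{"dx": 0,"dy": 0,"dz": -75,"rx": 0,"ry": 0,"rz": 0,"gripper": 0.75},{"dx": 0,"dy": 0,"dz": -75,"rx": 0,"ry": 0,"rz": 0,"gripper": 0.75}])

```text
t: 18.4
eef_pos: [0.4673, -0.1092, 0.1061]
ee_rot: [3.14, 0.004, 2.967]
force: [0.5, -0.3, -0.5]
width: 0.0327
gripper_force: 15.0
```

Call:
jog_arm(targets=[{"dx": -1,"dy": 22,"dz": 0,"rx": 0,"ry": 0,"rz": 0,"gripper": 0.75},{"dx": -2,"dy": 52,"dz": 0,"rx": 0,"ry": 0,"rz": 0,"gripper": 0.75},{"dx": -3,"dy": 84,"dz": 0,"rx": 0,"ry": 0,"rz": 0,"gripper": 0.75},{"dx": -4,"dy": 116,"dz": 0,"rx": 0,"ry": 0,"rz": 0,"gripper": 0.75},{"dx": -5.5,"dy": 148,"dz": 0,"rx": 0,"ry": 0,"rz": 0,"gripper": 0.75},{"dx": -6.5,"dy": 170,"dz": 0,"rx": 0,"ry": 0,"rz": 0,"gripper": 0.75},{"dx": -6.5,"dy": 180,"dz": 5,"rx": 0,"ry": 0,"rz": 0,"gripper": 0.75},{"dx": -6.5,"dy": 180,"dz": 15,"rx": 0,"ry": 0,"rz": 0,"gripper": 0.75}])

```text
t: 19.07
eef_pos: [0.5046, 0.0689, 0.0886]
ee_rot: [3.141, 0.001, 2.969]
force: [0.1, 0.0, -0.8]
width: 0.0332
gripper_force: 15.0
```

Call:
jog_arm(targets=[{"dx": 0,"dy": 0,"dz": 12,"rx": 0,"ry": 0,"rz": 0,"gripper": 0.75},{"dx": 0,"dy": 0,"dz": 25,"rx": 0,"ry": 0,"rz": 0,"gripper": 0.75},{"dx": 0,"dy": 0,"dz": 36,"rx": 0,"ry": 0,"rz": 0,"gripper": 0.75},{"dx": 0,"dy": 0,"dz": 42,"rx": 0,"ry": 0,"rz": 0,"gripper": 0.75},{"dx": 0,"dy": 0,"dz": 45,"rx": 0,"ry": 0,"rz": 0,"gripper": 0.75},{"dx": 0,"dy": 0,"dz": 46,"rx": 0,"ry": 0,"rz": 0,"gripper": 0.75},{"dx": 0,"dy": 0,"dz": 46,"rx": 0,"ry": 0,"rz": 0,"gripper": 0.75},{"dx": 0,"dy": 0,"dz": 46,"rx": 0,"ry": 0,"rz": 0,"gripper": 0.75}])

```text
t: 19.73
eef_pos: [0.5022, 0.0652, 0.0427]
ee_rot: [-3.14, -0.002, 2.966]
force: [-4.0, -2.5, 6.7]
width: 0.0332
gripper_force: 15.0
```

Call:
jog_arm(targets=[{"dx": 0,"dy": 0,"dz": -0.7,"rx": 0,"ry": 0,"rz": 0,"gripper": 0.75},{"dx": 0,"dy": 0,"dz": -0.7,"rx": 0,"ry": 0,"rz": 0,"gripper": 0.55},{"dx": 0,"dy": 0,"dz": -0.7,"rx": 0,"ry": 0,"rz": 0,"gripper": 0.5},{"dx": 0,"dy": 0,"dz": -0.7,"rx": 0,"ry": 0,"rz": 0,"gripper": 0.5},{"dx": 0,"dy": 0,"dz": -6,"rx": 0,"ry": 0,"rz": 0,"gripper": 0.5},{"dx": 0,"dy": 0,"dz": -22,"rx": 0,"ry": 0,"rz": 0,"gripper": 0.45},{"dx": 0,"dy": 0,"dz": -45,"rx": 0,"ry": 0,"rz": 0,"gripper": 0.42},{"dx": 0,"dy": 0,"dz": -64,"rx": 0,"ry": 0,"rz": 0,"gripper": 0.42}])

```text
t: 20.4
eef_pos: [0.5037, 0.0668, 0.108]
ee_rot: [-3.141, -0.0, 2.967]
force: [0.0, 0.5, 0.8]
width: 0.0503
gripper_force: 0.0
```

Call:
jog_arm(targets=[{"dx": -9,"dy": -30,"dz": 0,"rx": 0,"ry": 0,"rz": 0,"gripper": 0.42},{"dx": -19,"dy": -65,"dz": 0,"rx": 0,"ry": 0,"rz": 0,"gripper": 0.42},{"dx": -29,"dy": -100,"dz": 0,"rx": 0,"ry": 0,"rz": 0,"gripper": 0.42},{"dx": -40,"dy": -137,"dz": 0,"rx": 0,"ry": 0,"rz": 0,"gripper": 0.42},{"dx": -51,"dy": -174,"dz": 0,"rx": 0,"ry": 0,"rz": 0,"gripper": 0.42},{"dx": -62,"dy": -211,"dz": 0,"rx": 0,"ry": 0,"rz": 0,"gripper": 0.42},{"dx": -73,"dy": -248,"dz": 0,"rx": 0,"ry": 0,"rz": 0,"gripper": 0.42},{"dx": -84,"dy": -285,"dz": 0,"rx": 0,"ry": 0,"rz": 0,"gripper": 0.42}])

```text
t: 21.07
eef_pos: [0.5368, -0.2303, 0.1074]
ee_rot: [3.142, 0.001, 2.967]
force: [0.9, 0.6, 0.1]
width: 0.0509
gripper_force: 0.0
```

Call:
jog_arm(targets=[{"dx": -3,"dy": -12,"dz": 5,"rx": 0,"ry": 0,"rz": 0,"gripper": 0.42},{"dx": -3,"dy": -12,"dz": 15,"rx": 0,"ry": 0,"rz": 0,"gripper": 0.42},{"dx": -3,"dy": -12,"dz": 25,"rx": 0,"ry": 0,"rz": 0,"gripper": 0.42},{"dx": -3,"dy": -12,"dz": 35,"rx": 0,"ry": 0,"rz": 0,"gripper": 0.42},{"dx": -3,"dy": -12,"dz": 35,"rx": 0,"ry": 0,"rz": 0,"gripper": 0.42},{"dx": -3,"dy": -12,"dz": 35,"rx": 0,"ry": 0,"rz": 0,"gripper": 0.42},{"dx": -3,"dy": -12,"dz": 35,"rx": 0,"ry": 0,"rz": 0,"gripper": 0.42},{"dx": -3,"dy": -12,"dz": 35,"rx": 0,"ry": 0,"rz": 0,"gripper": 0.42}])

```text
t: 21.73
eef_pos: [0.5381, -0.24, 0.0724]
ee_rot: [-3.142, 0.001, 2.968]
force: [-0.0, 0.2, 0.7]
width: 0.0504
gripper_force: 0.0
```

```bash
python3 - <<'E'
from station import arm
from h import *
f,P=top(arm,[("black",612,36,48,22),("blue",612,36,32,24),("std",572,106,48,22),("hub",557,52,48,20),("gold",504,68,28,24)],"t3")
print(arm.get_state()["eef_pos"])
E
```

```text
black none 0
blue none 0
std none 0
hub none 0
gold none 0
[ 0.53813567 -0.24022413  0.07250814]
```

View pics/t3.png

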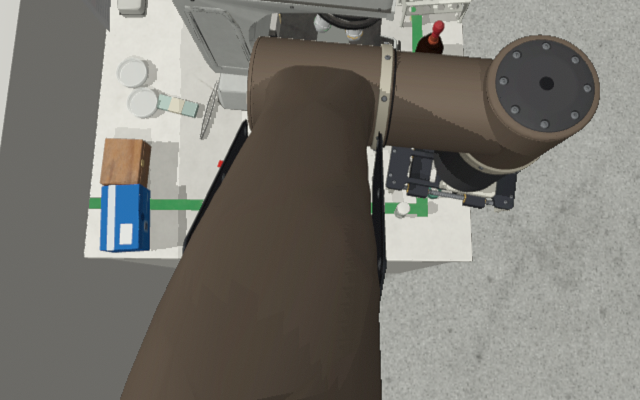

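The arm covers the tray here, but the white vial at (403,209) is undisturbed. I grasp the green mount and check gold with the scene camera.

Call:
jog_arm(targets=[{"dx": 0,"dy": -1,"dz": 15,"rx": 0,"ry": 0,"rz": 0,"gripper": 0.42},{"dx": 0,"dy": -1,"dz": 30,"rx": 0,"ry": 0,"rz": 0,"gripper": 0.42},{"dx": 0,"dy": -1,"dz": 40,"rx": 0,"ry": 0,"rz": 0,"gripper": 0.42},{"dx": 0,"dy": -1,"dz": 45,"rx": 0,"ry": 0,"rz": 0,"gripper": 0.45},{"dx": 0,"dy": -1,"dz": 45,"rx": 0,"ry": 0,"rz": 0,"gripper": 0.55},{"dx": 0,"dy": -1,"dz": 45,"rx": 0,"ry": 0,"rz": 0,"gripper": 0.65},{"dx": 0,"dy": -1,"dz": 45,"rx": 0,"ry": 0,"rz": 0,"gripper": 0.75},{"dx": 0,"dy": -1,"dz": 45,"rx": 0,"ry": 0,"rz": 0,"gripper": 0.85}], force=10)

```text
t: 22.45
eef_pos: [0.538, -0.2418, 0.0276]
ee_rot: [-3.142, 0.001, 2.967]
force: [-0.8, -0.1, -0.1]
width: 0.0269
gripper_force: 0.0
```

Call:
jog_arm(targets=[{"dx": 0,"dy": 0,"dz": 0,"rx": 0,"ry": 0,"rz": 0,"gripper": 0.85},{"dx": 0,"dy": 0,"dz": 0,"rx": 0,"ry": 0,"rz": 0,"gripper": 0.85},{"dx": 0,"dy": 0,"dz": 0,"rx": 0,"ry": 0,"rz": 0,"gripper": 0.85},{"dx": 0,"dy": 0,"dz": -10,"rx": 0,"ry": 0,"rz": 0,"gripper": 0.85},{"dx": 0,"dy": 0,"dz": -30,"rx": 0,"ry": 0,"rz": 0,"gripper": 0.85},{"dx": 0,"dy": 0,"dz": -55,"rx": 0,"ry": 0,"rz": 0,"gripper": 0.85},{"dx": 0,"dy": 0,"dz": -75,"rx": 0,"ry": 0,"rz": 0,"gripper": 0.85},{"dx": 0,"dy": 0,"dz": -80,"rx": 0,"ry": 0,"rz": 0,"gripper": 0.85}])

```text
t: 23.12
eef_pos: [0.5391, -0.2422, 0.111]
ee_rot: [-3.141, 0.005, 2.967]
force: [0.7, -0.4, -1.4]
width: 0.024
gripper_force: 10.0
```

```bash
python3 - <<'E'
from station import arm
from h import *
f=arm.grab_frame("scene");P=cloud(f)*1000
cv2.imwrite("pics/s3.png",cv2.resize(f["frame"][120:280,220:480,::-1],None,fx=3,fy=3))
for n,x,y,h in(("black",612,34,48),("blue",612,34,32),("std",572,106,48),("gold",504,66,28),("hub",557,52,48)):
    m=(np.hypot(P[...,0]-x,P[...,1]-y)<22)&(abs(P[...,2]-h)<3)
    if m.sum()>9: print(n,m.sum(),P[m].mean(0).round(1),cv2.minEnclosingCircle(P[m][:,:2].astype(np.float32)))
print(arm.get_state()["eef_pos"])
E
```

```text
black 71 [612.6  33.1  48.5] ((613.3399658203125, 34.529502868652344), 16.068092346191406)
blue 30 [607.5  27.   32.4] ((612.6920166015625, 33.211814880371094), 16.26969337463379)
std 70 [573.  103.1  48.4] ((574.030517578125, 103.0829086303711), 15.89362907409668)
gold 102 [503.8  64.6  28.3] ((505.0727844238281, 64.8109359741211), 17.331697463989258)
hub 52 [559.   49.   48.3] ((559.9850463867188, 50.22631072998047), 11.75070858001709)
[ 0.53900209 -0.24205304  0.11049145]
```

View pics/s3.png

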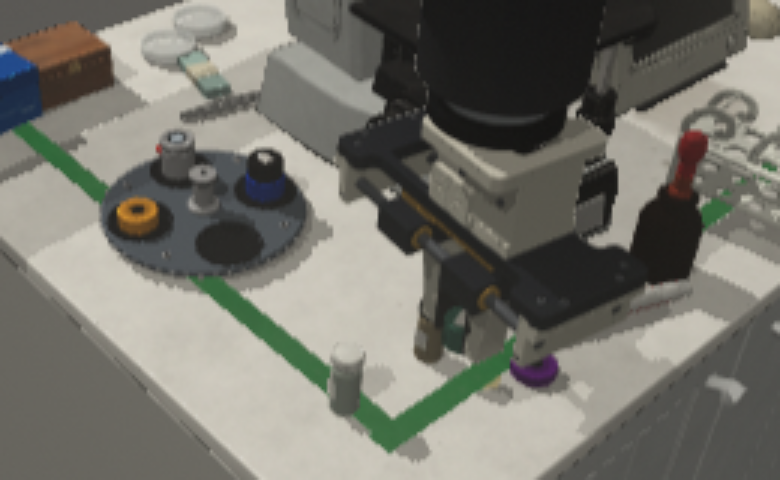

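The crop shows gold at (138,216), black on blue at (265,175) and the standard at (178,155), all inside their rims. The green mount is in the jaws, and the vials and violet are standing.

Call:
jog_arm(targets=[{"dx": 6,"dy": 20,"dz": 0,"rx": 0,"ry": 0,"rz": 0,"gripper": 0.85},{"dx": 15,"dy": 50,"dz": 0,"rx": 0,"ry": 0,"rz": 0,"gripper": 0.85},{"dx": 25,"dy": 85,"dz": 0,"rx": 0,"ry": 0,"rz": 0,"gripper": 0.85},{"dx": 36,"dy": 120,"dz": 0,"rx": 0,"ry": 0,"rz": 0,"gripper": 0.85},{"dx": 46,"dy": 155,"dz": 0,"rx": 0,"ry": 0,"rz": 0,"gripper": 0.85},{"dx": 56,"dy": 190,"dz": 0,"rx": 0,"ry": 0,"rz": 0,"gripper": 0.85},{"dx": 67,"dy": 225,"dz": 0,"rx": 0,"ry": 0,"rz": 0,"gripper": 0.85},{"dx": 77,"dy": 258,"dz": 0,"rx": 0,"ry": 0,"rz": 0,"gripper": 0.85}])

```text
t: 23.83
eef_pos: [0.5054, 0.0273, 0.1064]
ee_rot: [-3.141, -0.001, 2.966]
force: [0.6, 0.4, 0.3]
width: 0.0237
gripper_force: 10.0
```

Call:
jog_arm(targets=[{"dx": 7,"dy": 25,"dz": 0,"rx": 0,"ry": 0,"rz": 0,"gripper": 0.85},{"dx": 11,"dy": 39,"dz": 0,"rx": 0,"ry": 0,"rz": 0,"gripper": 0.85},{"dx": 11,"dy": 39,"dz": 0,"rx": 0,"ry": 0,"rz": 0,"gripper": 0.85},{"dx": 11,"dy": 39,"dz": 15,"rx": 0,"ry": 0,"rz": 0,"gripper": 0.85},{"dx": 11,"dy": 39,"dz": 30,"rx": 0,"ry": 0,"rz": 0,"gripper": 0.85},{"dx": 11,"dy": 39,"dz": 45,"rx": 0,"ry": 0,"rz": 0,"gripper": 0.85},{"dx": 11,"dy": 39,"dz": 51,"rx": 0,"ry": 0,"rz": 0,"gripper": 0.85},{"dx": 11,"dy": 39,"dz": 51,"rx": 0,"ry": 0,"rz": 0,"gripper": 0.85}])

```text
t: 24.5
eef_pos: [0.5017, 0.0651, 0.0545]
ee_rot: [-3.14, -0.002, 2.966]
force: [-0.8, 0.3, 0.4]
width: 0.0239
gripper_force: 10.0
```

Call:
jog_arm(targets=[{"dx": 0,"dy": 0,"dz": 0.5,"rx": 0,"ry": 0,"rz": 0,"gripper": 0.85},{"dx": 0,"dy": 0,"dz": 1,"rx": 0,"ry": 0,"rz": 0,"gripper": 0.85},{"dx": 0,"dy": 0,"dz": 1,"rx": 0,"ry": 0,"rz": 0,"gripper": 0.85},{"dx": 0,"dy": 0,"dz": 1,"rx": 0,"ry": 0,"rz": 0,"gripper": 0.85},{"dx": 0,"dy": 0,"dz": 1,"rx": 0,"ry": 0,"rz": 0,"gripper": 0.85},{"dx": 0,"dy": 0,"dz": 1,"rx": 0,"ry": 0,"rz": 0,"gripper": 0.85},{"dx": 0,"dy": 0,"dz": 1,"rx": 0,"ry": 0,"rz": 0,"gripper": 0.85},{"dx": 0,"dy": 0,"dz": 1,"rx": 0,"ry": 0,"rz": 0,"gripper": 0.85}])

```text
t: 25.17
eef_pos: [0.5026, 0.0661, 0.055]
ee_rot: [3.141, 0.0, 2.966]
force: [0.3, -0.1, -1.1]
width: 0.0236
gripper_force: 10.0
```

Call:
jog_arm(targets=[{"dx": 0,"dy": 0,"dz": 0.4,"rx": 0,"ry": 0,"rz": 0,"gripper": 0.85},{"dx": 0,"dy": 0,"dz": 0.8,"rx": 0,"ry": 0,"rz": 0,"gripper": 0.85},{"dx": 0,"dy": 0,"dz": 0.8,"rx": 0,"ry": 0,"rz": 0,"gripper": 0.85},{"dx": 0,"dy": 0,"dz": 0.8,"rx": 0,"ry": 0,"rz": 0,"gripper": 0.85},{"dx": 0,"dy": 0,"dz": 0.8,"rx": 0,"ry": 0,"rz": 0,"gripper": 0.85},{"dx": 0,"dy": 0,"dz": 0.8,"rx": 0,"ry": 0,"rz": 0,"gripper": 0.85},{"dx": 0,"dy": 0,"dz": 0.8,"rx": 0,"ry": 0,"rz": 0,"gripper": 0.85},{"dx": 0,"dy": 0,"dz": 0.8,"rx": 0,"ry": 0,"rz": 0,"gripper": 0.85}])

```text
t: 25.83
eef_pos: [0.5025, 0.0661, 0.054]
ee_rot: [-3.142, -0.0, 2.966]
force: [-0.2, -1.0, -0.1]
width: 0.024
gripper_force: 10.0
```

Call:
jog_arm(targets=[{"dx": 0,"dy": 0,"dz": 0.3,"rx": 0,"ry": 0,"rz": 0,"gripper": 0.85},{"dx": 0,"dy": 0,"dz": 0.6,"rx": 0,"ry": 0,"rz": 0,"gripper": 0.85},{"dx": 0,"dy": 0,"dz": 0.6,"rx": 0,"ry": 0,"rz": 0,"gripper": 0.85},{"dx": 0,"dy": 0,"dz": 0.6,"rx": 0,"ry": 0,"rz": 0,"gripper": 0.85},{"dx": 0,"dy": 0,"dz": 0.6,"rx": 0,"ry": 0,"rz": 0,"gripper": 0.85},{"dx": 0,"dy": 0,"dz": 0.6,"rx": 0,"ry": 0,"rz": 0,"gripper": 0.85},{"dx": 0,"dy": 0,"dz": 0.6,"rx": 0,"ry": 0,"rz": 0,"gripper": 0.85},{"dx": 0,"dy": 0,"dz": 0.6,"rx": 0,"ry": 0,"rz": 0,"gripper": 0.85}])

```text
t: 26.5
eef_pos: [0.5026, 0.0661, 0.0537]
ee_rot: [3.142, 0.0, 2.967]
force: [-0.9, 0.2, 6.5]
width: 0.0241
gripper_force: 10.0
```

Contact. I release, retreat up, then swing to the right and low radius to clear the top view.

Call:
jog_arm(targets=[{"dx": 0,"dy": 0,"dz": -0.6,"rx": 0,"ry": 0,"rz": 0,"gripper": 0.85},{"dx": 0,"dy": 0,"dz": -0.6,"rx": 0,"ry": 0,"rz": 0,"gripper": 0.65},{"dx": 0,"dy": 0,"dz": -0.6,"rx": 0,"ry": 0,"rz": 0,"gripper": 0.6},{"dx": 0,"dy": 0,"dz": -0.6,"rx": 0,"ry": 0,"rz": 0,"gripper": 0.6},{"dx": 0,"dy": 0,"dz": -6,"rx": 0,"ry": 0,"rz": 0,"gripper": 0.6},{"dx": 0,"dy": 0,"dz": -25,"rx": 0,"ry": 0,"rz": 0,"gripper": 0.5},{"dx": 0,"dy": 0,"dz": -50,"rx": 0,"ry": 0,"rz": 0,"gripper": 0.4},{"dx": 0,"dy": 0,"dz": -80,"rx": 0,"ry": 0,"rz": 0,"gripper": 0.4}])

```text
t: 27.17
eef_pos: [0.5016, 0.0656, 0.1335]
ee_rot: [-3.14, -0.003, 2.966]
force: [0.5, 0.3, -0.6]
width: 0.049
gripper_force: 0.0
```

Call:
jog_arm(targets=[{"dx": 0,"dy": -30,"dz": -10,"rx": 0,"ry": 0,"rz": 0,"gripper": 0.4},{"dx": 0,"dy": -65,"dz": -20,"rx": 0,"ry": 0,"rz": 0,"gripper": 0.4},{"dx": 0,"dy": -100,"dz": -20,"rx": 0,"ry": 0,"rz": 0,"gripper": 0.4},{"dx": 0,"dy": -137,"dz": -20,"rx": 0,"ry": 0,"rz": 0,"gripper": 0.4},{"dx": 0,"dy": -174,"dz": -20,"rx": 0,"ry": 0,"rz": 0,"gripper": 0.4},{"dx": 0,"dy": -211,"dz": -20,"rx": 0,"ry": 0,"rz": 0,"gripper": 0.4},{"dx": 0,"dy": -248,"dz": -20,"rx": 0,"ry": 0,"rz": 0,"gripper": 0.4},{"dx": 0,"dy": -285,"dz": -20,"rx": 0,"ry": 0,"rz": 0,"gripper": 0.4}])

```text
t: 27.83
eef_pos: [0.4522, -0.2162, 0.154]
ee_rot: [3.142, 0.001, 2.967]
force: [1.2, -0.6, 0.7]
width: 0.0525
gripper_force: 0.0
```

Call:
jog_arm(targets=[{"dx": 10,"dy": -35,"dz": 0,"rx": 0,"ry": 0,"rz": 0,"gripper": 0.4},{"dx": 20,"dy": -70,"dz": 0,"rx": 0,"ry": 0,"rz": 0,"gripper": 0.4},{"dx": 30,"dy": -105,"dz": 0,"rx": 0,"ry": 0,"rz": 0,"gripper": 0.4},{"dx": 40,"dy": -140,"dz": 0,"rx": 0,"ry": 0,"rz": 0,"gripper": 0.4},{"dx": 50,"dy": -175,"dz": 0,"rx": 0,"ry": 0,"rz": 0,"gripper": 0.4},{"dx": 60,"dy": -210,"dz": 0,"rx": 0,"ry": 0,"rz": 0,"gripper": 0.4},{"dx": 70,"dy": -230,"dz": 0,"rx": 0,"ry": 0,"rz": 0,"gripper": 0.4},{"dx": 70,"dy": -230,"dz": 0,"rx": 0,"ry": 0,"rz": 0,"gripper": 0.4}])

```text
t: 28.5
eef_pos: [0.3415, -0.4316, 0.1534]
ee_rot: [-3.141, -0.001, 2.963]
force: [0.6, 0.1, 0.5]
width: 0.0526
gripper_force: 0.0
```

```bash
python3 - <<'E'
from station import arm
from h import *
f,P=top(arm,[("black",612,36,48,22),("blue",612,36,32,24),("std",572,106,48,22),("hub",557,52,48,20),("green",503,67,48,20),("gold",503,67,28,24),("violet",629,-243,10,24),("vd",584,-183,52,18),("vw",501,-179,52,18)])
cv2.imwrite("pics/t4.png",cv2.resize(f["frame"][110:260,200:470,::-1],None,fx=2.9,fy=2.9,interpolation=cv2.INTER_CUBIC))
f=arm.grab_frame("scene");P=cloud(f)*1000
for n,x,y,h in(("green",504,65,48),("black",612,34,48),("std",572,106,48)):
    m=(np.hypot(P[...,0]-x,P[...,1]-y)<22)&(abs(P[...,2]-h)<3)
    if m.sum()>9: print(n,m.sum(),P[m].mean(0).round(1))
E
```

```text
black 217 [610.4  35.3  46.9] [610.8  35.5] 15.2
blue 46 [601.5  33.3  30.7] [610.3  36. ] 16.7
std 209 [571.3 106.4  47.1] [571.7 106.2] 15.0
hub 135 [557.5  51.6  46.9] [557.9  51.8] 12.2
green 155 [501.8  66.8  46.8] [502.2  66.6] 12.6
gold 86 [497.8  63.6  26.8] [502.2  66.9] 16.8
violet 239 [ 629.2 -242.9    9.1] [ 629.2 -242.7] 16.8
vd 107 [ 583.7 -182.3   50.5] [ 584.1 -182.5] 10.8
vw 114 [ 501.2 -179.7   50.3] [ 501.8 -179.7] 11.0
green 63 [503.8  64.   48.2]
black 76 [611.9  32.6  48.5]
std 68 [573.1 103.5  48.4]
```

View pics/t4.png

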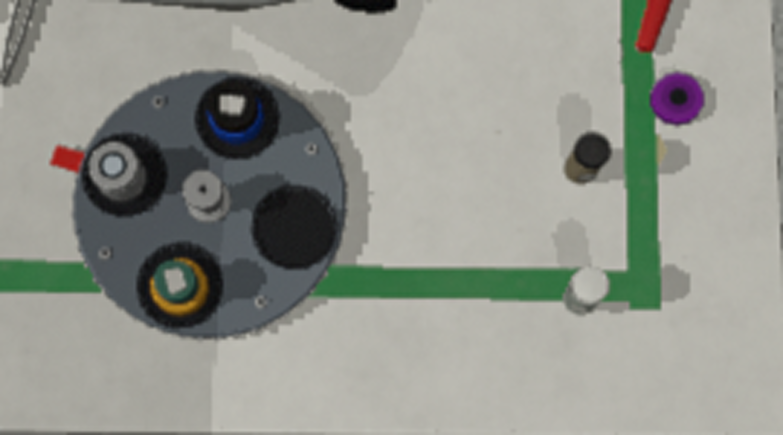

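The tray crop shows the standard at (113,167) beside the red tab, black on blue at (237,110), green on gold at (178,282) and the fourth seat empty. The tops are level within 0.3 mm, the stacks are concentric within about 1 mm, and violet and the vials are unmoved. I hand in.

```bash
python3 -c "
from station import arm
print(arm.job_done())"
```

```text
the job is handed in; nothing more can be done
None
```

The tray is loaded and handed in at about 28.6 s: the standard is in the index seat, black on blue is in the next seat clockwise, green on gold is in the next anticlockwise, and the opposite seat is empty. Tops match the hub to about 0.3 mm, and the violet spacer and both vials still stand where they were.

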